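# Seat a bearing housing in a three-point drilling fixture

### The arm

A 6-joint arm with a two-finger parallel gripper is mounted at the origin on the work surface; the furniture and walls round the work are solid. World frame = base frame: x ahead of the robot, y to its left, z up, the work surface at z = 0. Lengths are in m, angles in rad, forces in N, time in s.
With the tool pointing down it reaches from about 0.35 to 0.775 m from the base axis. Payload 5.5 kg.
Tool frame: the origin (TCP) lies at the very end of the fingers, on their centre line; the grasp point (between the pads) lies 19 mm behind it; z points along the fingers, y is the line along which they close (so a half turn about z gives the same grasp; the last joint's range is limited). The gripper opens to 85 mm and grips with 20 to 120 N. Pads are 22 mm wide; open, the fingers measure 114 mm over their backs; the gripper's body (76 mm by 85 mm) begins 54 mm behind the grasp point. The pads swing forward as they close: fully open they stand 13 mm farther back than shut.
Start: joints at [-1.433, 0.313, 0.046, 1.304, 0, 1.431], TCP at [0.158, -0.553, 0.231] pointing down, gripper open.
Joint ranges: [-2.76, 2.76], [-0.86, 1.69], [-1.03, 1.26], [-2.2, 2.34], [-1.47, 1.5], [-3.14, 3.14]. Speed limits (rad/s): [2.57, 2.57, 3.14, 3.14, 3.14, 3.14].

### API

Orientations are given as a unit quaternion [w, x, y, z].
In Python, from workcell import env, imaging, ticket gives the robot as it stands. The module is installed in compiled form; this text tells all that it offers.
- The arm moves only by the tool apply_moves, never from a script. Its argument "rows" is a list of rows, each an object with "xyz": the shift along the tool's x, y, z in mm, a list of three; "turn": the turn, a rotation vector about the tool's x, y, z in rad, a list of three; "grip": the opening, from 0 (shut) to 1 (fully open). A call has 1 to 12 rows; each row is the pose to reach, as a shift and turn from the pose commanded when the call began, along the tool's axes at that moment; what a row does not reach only later rows make up. A row lasts 1/12 s, in which the tool goes at most 41.7 mm and 7.16 degrees, less where a joint would pass 70% of its speed; a pose out of reach is approached as far as the arm can. A call with a gripper value outside its range is refused whole. The fingers move at their own pace and stop on an object; "force" is the grip in N (left out, the last holds). Time passes only in rows, so rows that repeat a pose let the fingers close. It gives the time, the measured TCP pose, the force, the opening and the grip force at its end, in the units of the state.
- env.get_state(): the state, without advancing time (a new reading comes with each control period).
- imaging.read_camera(name): name is "scene" or "top" or "wrist"; returns a dict with "color" (400x640x3 uint8, blue, green, red), "z_map" (400x640 float32, m along the optical axis (not along the pixel's ray), 0 where there is no reading), "camera_matrix" (3x3 intrinsics, pixels), "view" (4x4, takes a point from world to camera coordinates). Camera axes: x right, y down, z forward; pixel columns grow to the right and rows downward; lengths in m; the calibration is good to about 2 mm. A picture is of the moment at which its call begins.
- ticket.hand_in(): hands the job in; it is judged then, once.
The state is a dict: "clock": time; "joint_pos": joint angles; "qvel": joint speeds; "tau": joint torques, N m; "tcp_pos": TCP position; "orientation": TCP orientation; "wrist_force": force on the tool from outside, world axes, zero at the start; "ft_torque": the same for the moment, N m; "finger_gap": finger opening in m; "grip_force": force on a finger pad.
Only numpy, scipy, OpenCV 4.12 (cv2) and the standard library are available. Lean on these libraries where they do the work, as an engineer would, in place of code of your own. Each camera call takes 0.05 s, during which the arm holds its last target. There are 200 camera calls.

### The job

Set the flanged bearing housing flat on the bed of the dark grey drilling fixture, long side towards the two dowels, and push it home so that it bears on both dowels and the end stop at the same time, pressing lightly but surely for about half a second, some 4 N on each of the three and never more than 12 N on any of them. Leave it seated against all three, then swing the keeper all the way round so that its bar lies over the housing's flange. Leave the tools and small things on the bench where they are.

Things in the scene. Friction and masses are not known exactly. Their poses are not given: they have to be found in the camera images.
- housing: The workpiece, bare aluminium: flat flange 80 (its x) x 130 (its y) x 16 mm with a round upright boss in the middle, 32 mm in diameter, from 16 to 52 mm above the underside, to grip by (wider by a fillet below 20 mm, for looks only). Alike either way round. 0.48 to 0.78 kg. Origin: centre of the underside; z up. Starts lying loose on the bench.
- fixture: Dark grey bed plate fixed to the bench, ground and oiled (friction about 0.2), 200 (its x) x 190 (its y) x 12 mm; origin: centre of the underside. Its x points from the keeper side to the two dowels, its y to the end stop. Housing's home: axes parallel to the bed's (either way round), its centre at fixture x 32 mm and 65 mm short (-y) of the end stop's nose. Bed is clear 15 mm short of home, to set down and slide.
- dowel_left: Fixed upright steel dowel, 12 mm in diameter, 22 mm high, at x 78, y 60 mm of the fixture; origin: centre of its foot, on the bed. The housing's long side bears on it. Rigid, smooth (friction about 0.2).
- dowel_right: The other dowel, alike, at x 78, y -40 mm of the fixture.
- end_stop: Fixed rigid smooth steel block (friction about 0.2), 34 wide x 20 deep x 22 mm high (27 with its screw head), on the bed, with a rounded upright nose 16 mm across standing 6 mm out of its -y face. Origin: at the foot of the nose's foremost line, on which the housing's short end bears; axes parallel to the fixture's. Set at x 32 and y 67 to 83 mm of the fixture, differently each time.
- keeper (a joint): Angle of the keeper about its upright pivot, rad. 0: bar swung away, pointing to the fixture's -y, clear of the housing; 1.571 (its limit): bar points to +x, over the edge of the flange, 3 mm above it. Grows anticlockwise from above. Friction about 0.06 N m; stays where left. Starts between 0 and 0.35.
- keeper_pivot (a point): On a fixed hub 22 mm across, at x -75, y -22 mm of the fixture: on the keeper's pivot axis, on the top of its bar: 37 mm above the bench. The bar is 18 mm wide, 6 mm thick, reaches 78 mm from the pivot on the clamping side and 54 mm on the handle side.
- keeper_handle (a point): Centre of the top of the keeper's upright round handle, 14 mm in diameter, 40 mm tall above the bar (37 to 77 mm above the bench), 44 mm from the pivot. It points from the pivot opposite to the bar's clamping end: along the fixture's +y at joint 0, along -x at 1.571.
- bolt_m10: bystander: small steel bolt with nut, 18x50x16, lying on the bench; leave it alone
- spark_plug_a: bystander: spark plug, 23x68x20, lying on the bench; leave it alone
- tape_black: bystander: roll of black insulating tape, 90 across, 19 high, lying flat; leave it alone
- screwdriver_small: bystander: stub screwdriver, 19x140x21; leave it alone
- spark_plug_b: bystander: another spark plug, alike; leave it alone

How it is judged:
By the outcome, as a careful person would: the job done as asked, in the order asked, and still so for the second after the job is handed in, with the robot touching nothing.
It also fails if it takes over 72 s, if anything falls off the work surface, if the arm or the gripper's body presses on something with over 40 N, if the wrist force passes 120 N, or if a joint passes its speed limit or range.

## Working session

There is one attempt and no reset: what is moved stays moved. The work goes in short steps, Python scripts to look and compute and a tool call to move; the robot and the scene stay as the last step left them, time stands still between calls to the robot, and variables do not carry over. Pictures are saved under pics/ and viewed, at most 10 in all, crops included, and the job is handed in when it is done.

Besides the shell and the picture viewer there is one more tool, called after "Request:" as a command line: name --argument value ..., lists and objects as JSON in quotes. apply_moves: Moves the arm, as the interface text tells. Its arguments: {"type":"object","properties":{"rows":{"type":"array"},"force":{"type":"number"}},"required":["rows"]}

```bash
mkdir -p pics; cat > h.py <<'E'
import numpy as np, cv2
from workcell import env, imaging, ticket
def cam(n): return imaging.read_camera(n)
def ray(c,u,v,z):
    K=c["camera_matrix"];V=c["view"];R=V[:3,:3];t=V[:3,3]
    o=-R.T@t; d=R.T@np.linalg.inv(K)@np.array([u,v,1.])
    return o+d*(z-o[2])/d[2]
def cloud(c):
    K=c["camera_matrix"];V=c["view"];z=c["z_map"]
    v,u=np.mgrid[:z.shape[0],:z.shape[1]]
    P=np.stack([(u-K[0,2])*z/K[0,0],(v-K[1,2])*z/K[1,1],z],-1)
    W=(P-V[:3,3])@V[:3,:3]; W[z==0]=np.nan
    return W
E
python3 - <<'E'
from h import *
for n in("top","scene"):
    c=cam(n); cv2.imwrite(f"pics/{n}0.png",c["color"]); np.savez(f"{n}0.npz",**c)
    print(n,c["camera_matrix"][0],-c["view"][:3,:3].T@c["view"][:3,3])
print(env.get_state())
E
```

```text
top [450.35305536   0.         312.23356627] [ 4.23379929e-01 -5.01628149e-04  1.03224348e+00]
scene [506.46095608   0.         329.05727075] [-0.19690195 -0.57354509  0.70582899]
{'clock': 0.1, 'joint_pos': array([-1.43259748e+00,  3.13953465e-01,  4.50906233e-02,  1.30360147e+00,
       -2.26732788e-05,  1.43115302e+00]), 'qvel': array([ 0.00194836, -0.00210659,  0.00253368,  0.00070379, -0.00035749,
       -0.00116107]), 'tau': array([ 2.64507544e-03, -4.81726384e+01,  2.99243867e+01,  1.26629000e-02,
       -1.51778177e-04,  1.19779770e-05]), 'tcp_pos': array([ 0.15760821, -0.55250207,  0.23048121]), 'orientation': array([-8.34001303e-04,  9.90365630e-01,  1.38474631e-01, -1.07342989e-05]), 'wrist_force': array([ 0.50780131, -0.63871319, -0.62559966]), 'ft_torque': array([-0.01359668,  0.01496471, -0.05343552]), 'grip_force': 0.0, 'finger_gap': 0.08523168668074023}
```

View pics/top0.png

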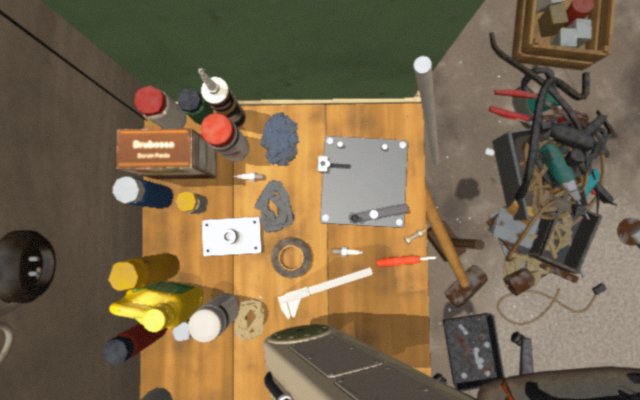

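View pics/scene0.png

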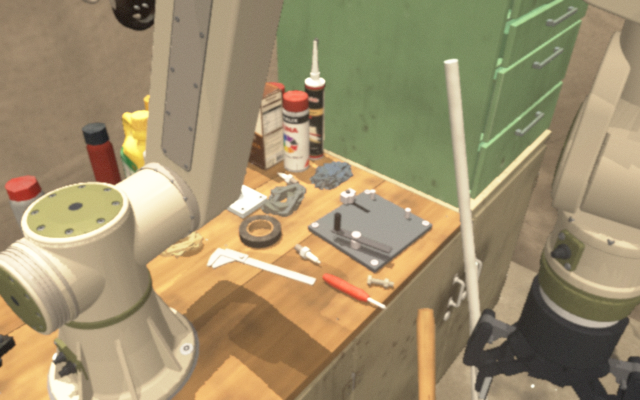

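The top view shows the housing at about (231,237) with its boss, and the fixture plate centred near (364,181). The end stop is at (323,163), the dowels near (340,146) and (384,147), and the keeper hub at (374,214) with its handle to the left at (355,217).

```bash
python3 - <<'E'
from h import *
c=dict(np.load("top0.npz")); W=cloud(c); im=c["color"]
# housing flange top z~0.016
hsv=cv2.cvtColor(im,cv2.COLOR_BGR2HSV)
def rect(mask,z,name):
    cs,_=cv2.findContours(mask.astype(np.uint8)*255,cv2.RETR_EXTERNAL,cv2.CHAIN_APPROX_NONE)
    k=max(cs,key=cv2.contourArea)
    p=np.array([ray(c,u,v,z)[:2] for u,v in k[:,0]],np.float32)
    print(name,cv2.contourArea(k),cv2.minAreaRect(p*1000))
roi=np.zeros(im.shape[:2],bool); roi[205:265,190:275]=1
rect(roi&(hsv[...,1]<50)&(hsv[...,2]>150),.016,"housing")
roi[:]=0; roi[130:235,312:415]=1
m=roi&(hsv[...,1]<70)&(hsv[...,2]<140)&(hsv[...,2]>50)
m=cv2.morphologyEx(m.astype(np.uint8),cv2.MORPH_OPEN,np.ones((5,5)))
rect(m>0,.012,"bed")
def zc(lo,hi,r,name):
    m=np.zeros(im.shape[:2],bool); m[r[0]:r[1],r[2]:r[3]]=1
    m&=(W[...,2]>lo)&(W[...,2]<hi); p=W[m]
    print(name,len(p),np.median(p,0) if len(p) else 0, (p.max(0)+p.min(0))/2 if len(p) else 0)
zc(.045,.06,(205,265,190,275),"boss")
zc(.06,.085,(195,235,335,415),"handle")
zc(.028,.042,(195,235,335,415),"bar")
zc(.03,.045,(150,175,312,330),"stop")
zc(.01,.02,(160,190,340,390),"bedz")
zc(.025,.04,(135,156,330,400),"dowels")
I=cv2.resize(im[125:275,190:420],None,fx=3.4,fy=3.4,interpolation=cv2.INTER_CUBIC);cv2.imwrite("pics/c1.png",I)
E
```

```text
housing 2031.5 ((409.8876953125, 194.52740478515625), (81.6838150024414, 132.20401000976562), 2.744325637817383)
bed 263.0 ((464.08380126953125, -170.65774536132812), (24.898786544799805, 66.15479278564453), 8.126648902893066)
boss 132 [0.41249412 0.1977527  0.05215754] [0.43679761 0.22765659 0.05211317]
handle 38 [ 0.44694457 -0.07971912  0.07697205] [ 0.44712473 -0.07989065  0.07203138]
bar 414 [ 0.45900657 -0.1449737   0.03700999] [ 0.4573809  -0.13523785  0.03529524]
stop 147 [ 0.56969135 -0.01397959  0.03481083] [ 0.56946315 -0.01505902  0.03620243]
bedz 1360 [ 0.54652806 -0.10893589  0.01259678] [ 0.54614599 -0.10839694  0.01427166]
dowels 48 [ 0.60863192 -0.1467657   0.0347112 ] [ 0.60899105 -0.10303758  0.0327914 ]
```

View pics/c1.png

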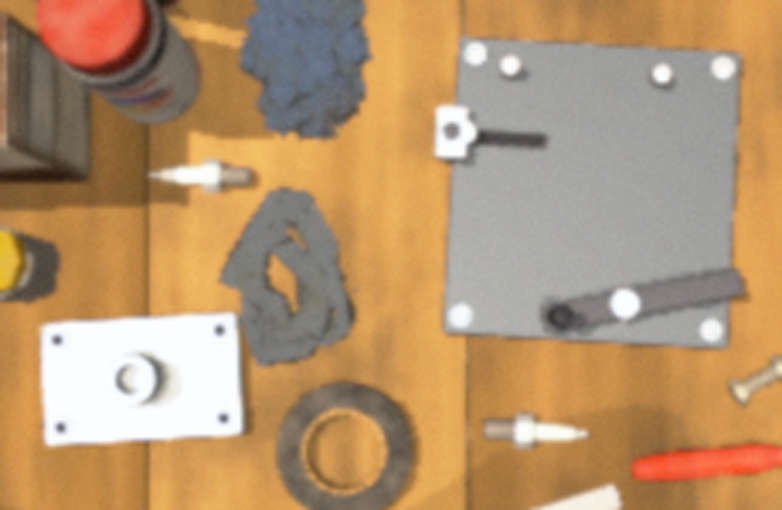

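The crop shows the dowels at (511,66) and (662,74), the stop's nose at about (477,131) pointing right, the keeper hub at (625,304), and the handle at (560,317). The housing is at (142,380).

```bash
cat >> h.py <<'E'
def aim(x,y,z,yaw=None,s=None):
    "shift in tool axes (mm) and turn about tool z to reach world x,y,z,yaw"
    from scipy.spatial.transform import Rotation as Ro
    s=s or env.get_state(); q=s["orientation"]; R=Ro.from_quat(q[[1,2,3,0]]).as_matrix()
    d=R.T@(np.array([x,y,z])-s["tcp_pos"])*1000
    cy=np.arctan2(R[1,0],R[0,0]); print("shift",d.round(1),"yaw",cy.round(4),"turnz",None if yaw is None else round(cy-yaw,4),"tcp",s["tcp_pos"].round(4))
E
python3 - <<'E'
from h import *
c=dict(np.load("top0.npz")); f=lambda u,v,z: ray(c,190+(u+.5)/3.4-.5,125+(v+.5)/3.4-.5,z)[:2]*1000
dl,dr=f(511,66,.034),f(662,74,.034); print("dl dr",dl,dr,np.linalg.norm(dl-dr))
a=dl-dr; yaw=np.arctan2(a[1],a[0])-np.pi/2; print("yaw dowels",yaw)
cs=[f(460,38,.012),f(740,53,.012),f(728,347,.012),f(445,331,.012)]
for i in range(4): 
    e=cs[i]-cs[i-1]; print(np.linalg.norm(e),(np.arctan2(e[1],e[0])+np.pi/4)%(np.pi/2)-np.pi/4)
o=np.mean(cs,0); print("bed centre",o)
ex=np.array([np.cos(yaw),np.sin(yaw)]);ey=np.array([-ex[1],ex[0]])
loc=lambda p:(np.dot(p-o,ex).round(1),np.dot(p-o,ey).round(1))
for n,p in dict(dl=dl,dr=dr,nose=f(477,131,.03),piv=f(625,304,.037),han=f(560,317,.077)).items(): print(n,p.round(1),loc(p))
print("boss top",f(135,378,.052)); 
h=[f(42,325,.016),f(236,314,.016),f(243,434,.016),f(47,445,.016)]
for i in range(4):
    e=h[i]-h[i-1]; print(np.linalg.norm(e),(np.arctan2(e[1],e[0])+np.pi/4)%(np.pi/2)-np.pi/4)
print("housing",np.mean(h,0))
hx,hy=np.mean(h,0)/1000
aim(hx,hy,.2,np.pi/2-.04)
E
```

```text
dl dr [612.70926243 -52.47755341] [ 606.12951462 -151.6141134 ] 99.35467079181859
yaw dowels -0.0662733495656469
197.55405620844203 -0.06292946151850531
188.46886527052246 -0.06713630161440665
197.5325330170486 -0.06539320858720288
187.98210787562127 -0.06702950860023016
bed centre [ 531.51119849 -107.23301008]
dl [612.7 -52.5] (np.float64(77.4), np.float64(60.0))
dr [ 606.1 -151.6] (np.float64(77.4), np.float64(-39.3))
nose [570.4 -29.6] (np.float64(33.7), np.float64(80.0))
piv [ 455.1 -123.9] (np.float64(-75.1), np.float64(-21.7))
han [446.2 -78.4] (np.float64(-87.1), np.float64(23.1))
boss top [410.71221838 191.66327876]
79.40984079757304 0.04855140237491684
129.34272282168573 0.045798701405179054
79.40633249615519 0.056215438160888365
129.9512716728521 0.04585653486235408
housing [409.31670961 194.10736956]
shift [ 446.8 -648.9   31.6] yaw 0.2778 turnz -1.253 tcp [ 0.1576 -0.5525  0.2305]
```

```bash
python3 - <<'E'
from h import *
c=dict(np.load("top0.npz")); W=cloud(c)
for x in np.arange(.1,.7,.08):
    print(round(x,2),[ (lambda q: round(float(np.nanmax(q)),2) if q.size else None)(W[...,2][(W[...,0]>x)&(W[...,0]<x+.08)&(W[...,1]>y)&(W[...,1]<y+.06)]) for y in np.arange(-.12,.42,.06)])
E
```

```text
0.1 [0.0, -0.37, None, 0.29, 0.02, 0.01, 0.01, 0.01, 0.36, 0.32]
0.18 [0.59, 0.58, 0.53, 0.39, 0.2, 0.2, 0.25, 0.24, 0.46, 0.42]
0.26 [0.6, 0.01, 0.03, 0.03, 0.16, 0.2, 0.25, 0.25, 0.46, 0.43]
0.34 [0.02, 0.02, 0.02, 0.03, 0.05, 0.06, 0.02, 0.24, 0.46, 0.44]
0.42 [0.08, 0.02, 0.03, 0.04, 0.04, 0.06, 0.11, 0.21, 0.45, 0.44]
0.5 [0.02, 0.04, 0.01, 0.03, 0.03, 0.2, 0.21, 0.21, 0.45, 0.45]
0.58 [0.02, 0.04, 0.03, 0.04, 0.2, 0.22, 0.21, 0.21, 0.45, 0.45]
0.66 [0.46, 0.46, 0.46, 0.47, 0.47, 0.47, 0.47, 0.47, 0.5, 0.45]
```

Request:
apply_moves --rows '[{"xyz":[335,-220,0],"turn":[0,0,-1.34],"grip":1},{"xyz":[335,-220,0],"turn":[0,0,-1.34],"grip":1},{"xyz":[335,-220,0],"turn":[0,0,-1.34],"grip":1},{"xyz":[335,-220,0],"turn":[0,0,-1.34],"grip":1},{"xyz":[335,-220,0],"turn":[0,0,-1.34],"grip":1},{"xyz":[335,-220,0],"turn":[0,0,-1.34],"grip":1},{"xyz":[335,-220,0],"turn":[0,0,-1.34],"grip":1},{"xyz":[335,-220,0],"turn":[0,0,-1.34],"grip":1},{"xyz":[335,-220,0],"turn":[0,0,-1.34],"grip":1},{"xyz":[335,-220,0],"turn":[0,0,-1.34],"grip":1},{"xyz":[335,-220,0],"turn":[0,0,-1.34],"grip":1},{"xyz":[335,-220,0],"turn":[0,0,-1.34],"grip":1}]'

```text
clock: 1.1
tcp_pos: [0.4202, -0.2479, 0.2309]
orientation: [-0.0, 0.688, 0.726, -0.0]
wrist_force: [-0.1, -0.4, -0.6]
finger_gap: 0.0853
grip_force: 0.0
```

```bash
python3 - <<'E'
from h import *
c=dict(np.load("top0.npz")); W=cloud(c)
m=(W[...,2]>.06)&(W[...,0]>.15)&(W[...,0]<.4)&(W[...,1]>.08)&(W[...,1]<.25); p=W[m]
print(p.min(0),p.max(0)); 
for z in(.06,.1,.14,.18): q=p[(p[:,2]>z)]; print(z,q.min(0),q.max(0))
aim(.4095,.193,.2,np.pi/2+.048); aim(.34,.10,.2)
E
```

```text
[0.18512018 0.08000583 0.06047186] [0.28238187 0.23705692 0.33100216]
0.06 [0.18512018 0.08000583 0.06047186] [0.28238187 0.23705692 0.33100216]
0.1 [0.18512018 0.08000583 0.10023505] [0.28238187 0.23705692 0.33100216]
0.14 [0.18512018 0.08000583 0.1402572 ] [0.28207831 0.23705692 0.33100216]
0.18 [0.18512018 0.08000583 0.18017799] [0.28022579 0.23705692 0.33100216]
shift [440.8  12.6  31.1] yaw 1.6237 turnz 0.0049 tcp [ 0.4202 -0.2479  0.2309]
shift [351.6 -61.7  31.1] yaw 1.6237 turnz None tcp [ 0.4202 -0.2479  0.2309]
```

Request:
apply_moves --rows '[{"xyz":[440,12,30],"turn":[0,0,0.005],"grip":1},{"xyz":[440,12,30],"turn":[0,0,0.005],"grip":1},{"xyz":[440,12,30],"turn":[0,0,0.005],"grip":1},{"xyz":[440,12,30],"turn":[0,0,0.005],"grip":1},{"xyz":[440,12,30],"turn":[0,0,0.005],"grip":1},{"xyz":[440,12,30],"turn":[0,0,0.005],"grip":1},{"xyz":[440,12,30],"turn":[0,0,0.005],"grip":1},{"xyz":[440,12,30],"turn":[0,0,0.005],"grip":1},{"xyz":[440,12,30],"turn":[0,0,0.005],"grip":1},{"xyz":[440,12,30],"turn":[0,0,0.005],"grip":1},{"xyz":[440,12,30],"turn":[0,0,0.005],"grip":1},{"xyz":[440,12,30],"turn":[0,0,0.005],"grip":1}]'

```text
clock: 2.1
tcp_pos: [0.4104, 0.1936, 0.2006]
orientation: [-0.001, 0.692, 0.722, 0.0]
wrist_force: [0.1, -1.0, 0.1]
finger_gap: 0.0852
grip_force: 0.0
```

```bash
python3 - <<'E'
from h import *
c=cam("wrist"); cv2.imwrite("pics/w1.png",c["color"]); np.savez("w1.npz",**c)
W=cloud(c)
def blob(m,name):
    n,l,st,ce=cv2.connectedComponentsWithStats(m.astype(np.uint8)); k=1+np.argmax(st[1:,4]); p=W[l==k]
    print(name,len(p),p.mean(0),p.min(0),p.max(0)); return p
p=blob((W[...,2]>.049)&(W[...,2]<.056)&(abs(W[...,0]-.41)<.06)&(abs(W[...,1]-.193)<.06),"boss"); print(cv2.minEnclosingCircle((p[:,:2]*1000).astype(np.float32)))
p=blob((W[...,2]>.012)&(W[...,2]<.02)&(abs(W[...,0]-.41)<.1)&(abs(W[...,1]-.193)<.12),"flange"); print(cv2.minAreaRect((p[:,:2]*1000).astype(np.float32)))
aim(.4095,.193,.022,np.pi/2+.048)
E
```

```text
boss 474 [0.41215122 0.19728345 0.05118885] [0.39639431 0.18153452 0.04904184] [0.42786867 0.21261011 0.0533439 ]
((412.1654968261719, 196.8660430908203), 15.888259887695312)
flange 7138 [0.41190908 0.20181303 0.01538805] [0.37023045 0.13028087 0.01204616] [0.45453021 0.26297381 0.019917  ]
((412.24713134765625, 196.55517578125), (80.01378631591797, 129.897705078125), 2.7054929733276367)
shift [  1.3  -0.7 178.7] yaw 1.6135 turnz -0.0053 tcp [0.4104 0.1918 0.2007]
```

View pics/w1.png

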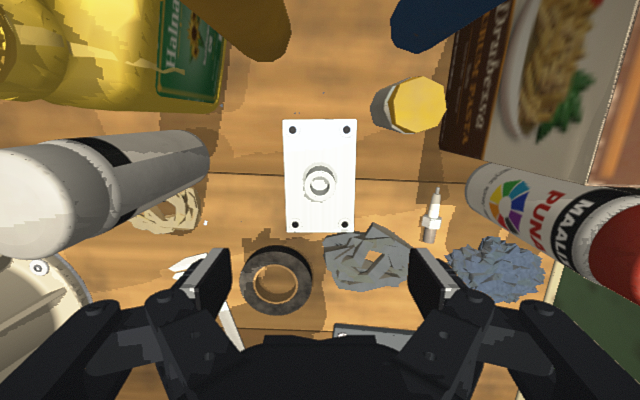

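The wrist view shows the housing centred at (320,177) with clear bench around it and the fingers at left and right. I'm descending on the boss.

Request:
apply_moves --rows '[{"xyz":[2,1,60],"turn":[0,0,-0.005],"grip":1},{"xyz":[2,1,60],"turn":[0,0,-0.005],"grip":1},{"xyz":[2,1,120],"turn":[0,0,-0.005],"grip":1},{"xyz":[2,1,120],"turn":[0,0,-0.005],"grip":1},{"xyz":[2,1,150],"turn":[0,0,-0.005],"grip":1},{"xyz":[2,1,175],"turn":[0,0,-0.005],"grip":1},{"xyz":[2,1,175],"turn":[0,0,-0.005],"grip":1},{"xyz":[2,1,175],"turn":[0,0,-0.005],"grip":0.3},{"xyz":[2,1,175],"turn":[0,0,-0.005],"grip":0.1},{"xyz":[2,1,175],"turn":[0,0,-0.005],"grip":0.1},{"xyz":[2,1,175],"turn":[0,0,-0.005],"grip":0.1},{"xyz":[2,1,175],"turn":[0,0,-0.005],"grip":0.1}]' --force 60

```text
clock: 3.15
tcp_pos: [0.4118, 0.1926, 0.0279]
orientation: [0.0, 0.69, 0.723, 0.0]
wrist_force: [-4.9, -0.6, 5.4]
finger_gap: 0.03
grip_force: 58.8
```

Request:
apply_moves --rows '[{"xyz":[0,0,0],"turn":[0,0,0],"grip":0.1},{"xyz":[0,0,0],"turn":[0,0,0],"grip":0.1},{"xyz":[0,0,0],"turn":[0,0,0],"grip":0.1},{"xyz":[0,0,0],"turn":[0,0,0],"grip":0.1},{"xyz":[0,0,0],"turn":[0,0,0],"grip":0.1},{"xyz":[0,0,0],"turn":[0,0,0],"grip":0.1}]'

```text
clock: 3.65
tcp_pos: [0.4118, 0.1926, 0.0279]
orientation: [0.0, 0.69, 0.724, 0.0]
wrist_force: [-3.9, -0.7, 10.4]
finger_gap: 0.0298
grip_force: 58.9
```

Request:
apply_moves --rows '[{"xyz":[0,0,-20],"turn":[0,0,0],"grip":0.1},{"xyz":[0,0,-50],"turn":[0,0,0],"grip":0.1},{"xyz":[0,0,-80],"turn":[0,0,0],"grip":0.1},{"xyz":[0,0,-100],"turn":[0,0,0],"grip":0.1},{"xyz":[0,0,-100],"turn":[0,0,0],"grip":0.1},{"xyz":[0,0,-100],"turn":[0,0,0],"grip":0.1},{"xyz":[0,0,-100],"turn":[0,0,0],"grip":0.1},{"xyz":[0,0,-100],"turn":[0,0,0],"grip":0.1}]'

```text
clock: 4.32
tcp_pos: [0.41, 0.1921, 0.1243]
orientation: [-0.001, 0.69, 0.724, -0.002]
wrist_force: [-0.3, 0.1, -7.4]
finger_gap: 0.0299
grip_force: 62.0
```

```bash
python3 - <<'E'
from h import *
ps=[]
for i in range(4):
    c=cam("top"); s=env.get_state(); ps.append(s["tcp_pos"]); print(s["clock"],s["tcp_pos"],s["wrist_force"],s["ft_torque"])
s["tcp_pos"]=np.mean(ps,0)
o=np.array([.5315,-.1072]); y=-.0658; ex=np.array([np.cos(y),np.sin(y)]); ey=np.array([-ex[1],ex[0]])
home=o+ex*.032+ey*.015; pre=home-.015*ex-.017*ey; print(home,pre)
aim(*pre,.122,np.pi/2+y,s=s)
E
```

```text
4.3667 [0.41007494 0.1921013  0.1243098 ] [-0.76095961  0.54655261 -6.53181351] [-0.01884051 -0.0037846   0.05501205]
4.4167 [0.41035149 0.19216935 0.12451803] [ 0.16577299 -0.2494104  -6.47965655] [ 0.00879756 -0.02602105  0.04119131]
4.4667 [0.41068515 0.19224647 0.12478194] [ 0.40374849 -0.28259243 -6.65490259] [-0.03264167 -0.00499942 -0.02312328]
4.5167 [0.41091741 0.19229085 0.12504926] [-0.34849336  0.10656554 -6.5567808 ] [ 0.00555701 -0.02004813 -0.02081907]
[ 0.56441704 -0.09433654] [ 0.54833171 -0.11031346]
shift [-308.6  123.5    2.6] yaw 1.6177 turnz 0.1127 tcp [0.4105 0.1922 0.1247]
```

Request:
apply_moves --rows '[{"xyz":[-70,28,0],"turn":[0,0,0.025],"grip":0.1},{"xyz":[-100,40,0],"turn":[0,0,0.04],"grip":0.1},{"xyz":[-140,56,0],"turn":[0,0,0.055],"grip":0.1},{"xyz":[-180,72,0],"turn":[0,0,0.07],"grip":0.1},{"xyz":[-220,88,0],"turn":[0,0,0.085],"grip":0.1},{"xyz":[-255,102,0],"turn":[0,0,0.1],"grip":0.1},{"xyz":[-285,114,0],"turn":[0,0,0.11],"grip":0.1},{"xyz":[-300,120,0],"turn":[0,0,0.113],"grip":0.1},{"xyz":[-309,123,0],"turn":[0,0,0.113],"grip":0.1},{"xyz":[-309,123,0],"turn":[0,0,0.113],"grip":0.1},{"xyz":[-309,123,0],"turn":[0,0,0.113],"grip":0.1},{"xyz":[-309,123,0],"turn":[0,0,0.113],"grip":0.1}]'

```text
clock: 5.52
tcp_pos: [0.548, -0.1092, 0.1255]
orientation: [-0.001, 0.73, 0.684, -0.0]
wrist_force: [-0.5, -0.3, -6.6]
finger_gap: 0.0303
grip_force: 61.7
```

```bash
python3 - <<'E'
from h import *
c=cam("wrist"); cv2.imwrite("pics/w2.png",c["color"]); np.savez("w2.npz",**c)
c=cam("top"); np.savez("t2.npz",**c); cv2.imwrite("pics/t2.png",c["color"])
cv2.imwrite("pics/b2.png",np.vstack([cv2.resize(cv2.imread("pics/w2.png"),None,fx=.9,fy=.7),cv2.resize(c["color"][100:270,250:470],(576,300))]))
aim(.5483,-.1103,.125,np.pi/2-.0658)
E
```

```text
shift [-1.4  0.1  1. ] yaw 1.5064 turnz 0.0014 tcp [ 0.5483 -0.1089  0.126 ]
```

View pics/b2.png

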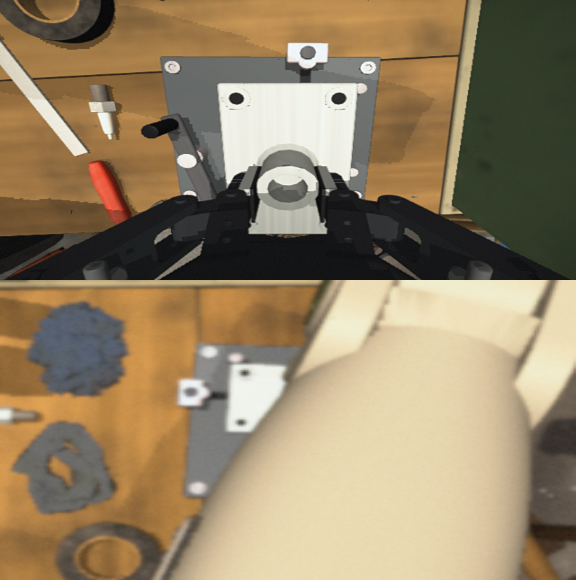

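The wrist view (upper) shows the flange held squarely above the bed, with corners at about (218,84) and (357,84) and the stop at (307,55) ahead. A dowel is visible at (362,88). In the top view the arm hides most of the bed.

```bash
python3 - <<'E'
from h import *
c=dict(np.load("w2.npz")); W=cloud(c)
y=-.0658; ex=np.array([np.cos(y),np.sin(y)]); ey=np.array([-ex[1],ex[0]]); o=np.array([.5315,-.1072])
X=(W[...,:2]-o)@ex; Y=(W[...,:2]-o)@ey; Z=W[...,2]
m=(Z>.105)&(Z<.122)&(Y<.1)&(Y>0); print("flange",m.sum(),np.median(Z[m]))
for a,b in((.02,.03),(.03,.04),(.04,.05)):
    k=m&(Y>a)&(Y<b); print(" x-range at Y",a,np.percentile(X[k],[1,99]))
k0=[]
for a in (-.01,0,.01,.02,.03,.04):
    k=m&(X>a)&(X<a+.01); print(" front Y at X",a,np.percentile(Y[k],99) if k.any() else 0)
bed=(Z>.008)&(Z<.016)&(abs(X)<.11)&(abs(Y)<.11); print("bed z",np.median(Z[bed]),"X",np.percentile(X[bed],[.5,99.5]),"Ymax",np.percentile(Y[bed],99.5))
for n,x0,y0 in(("dl",.078,.06),("dr",.078,-.04),("stop",.032,.09)):
    k=(Z>.026)&(Z<.042)&(abs(X-x0)<.02)&(abs(Y-y0)<.02); 
    if k.any(): print(n,k.sum(),"X",np.percentile(X[k],[1,50,99]),"Y",np.percentile(Y[k],[1,50,99]),np.median(Z[k]))
k=(Z>.03)&(Z<.036)&(abs(X-.032)<.006)&(Y>.05)&(Y<.11); print("nose Y",np.percentile(Y[k],[0,1,5]),k.sum())
k=(Z>.06)&(Z<.085)&(X<-.06); print("handle",k.sum(),X[k].mean(),Y[k].mean(),np.median(Z[k]))
E
```

```text
flange 18044 0.1128609524576861
 x-range at Y 0.02 [-0.02050833  0.19471091]
 x-range at Y 0.03 [-0.0206444   0.19362603]
 x-range at Y 0.04 [-0.0205513   0.19202788]
 front Y at X -0.01 0.06786189803815725
 front Y at X 0 0.06786904280353284
 front Y at X 0.01 0.06834530852323956
 front Y at X 0.02 0.06787300842896322
 front Y at X 0.03 0.06787581690874962
 front Y at X 0.04 0.06787742568460985
bed z 0.011328160766634588 X [-0.09670549  0.10120406] Ymax 0.0969543033319265
dl 135 X [0.07792791 0.08125387 0.0852648 ] Y [0.05701065 0.06230141 0.06793506] 0.03323945160783867
dr 104 X [0.07790862 0.08103439 0.08484406] Y [-0.04251731 -0.03636043 -0.03176038] 0.03313375084277648
stop 1468 X [0.01770831 0.03404913 0.0506297 ] Y [0.08396504 0.09723711 0.10813895] 0.03335190096113056
nose Y [0.08270881 0.08337274 0.08404735] 357
handle 535 -0.08154651872354998 0.02446685451924168 0.07535279213285902
```

Request:
apply_moves --rows '[{"xyz":[0,0,25],"turn":[0,0,0],"grip":0.1},{"xyz":[0,0,50],"turn":[0,0,0],"grip":0.1},{"xyz":[0,0,65],"turn":[0,0,0],"grip":0.1},{"xyz":[0,0,75],"turn":[0,0,0],"grip":0.1},{"xyz":[0,0,79],"turn":[0,0,0],"grip":0.1},{"xyz":[0,0,81],"turn":[0,0,0],"grip":0.1},{"xyz":[0,0,82],"turn":[0,0,0],"grip":0.1},{"xyz":[0,0,83],"turn":[0,0,0],"grip":0.1},{"xyz":[0,0,83],"turn":[0,0,0],"grip":0.1},{"xyz":[0,0,83],"turn":[0,0,0],"grip":0.1}]'

```text
clock: 6.45
tcp_pos: [0.5497, -0.1106, 0.0441]
orientation: [0.001, 0.73, 0.683, 0.0]
wrist_force: [-0.1, -0.4, -6.1]
finger_gap: 0.03
grip_force: 61.7
```

Request:
apply_moves --rows '[{"xyz":[0,0,1],"turn":[0,0,0],"grip":0.1},{"xyz":[0,0,1],"turn":[0,0,0],"grip":0.1},{"xyz":[0,0,1],"turn":[0,0,0],"grip":0.1}]'

```text
clock: 6.7
tcp_pos: [0.5492, -0.1104, 0.0424]
orientation: [0.0, 0.73, 0.683, 0.0]
wrist_force: [-0.0, 0.1, -6.7]
finger_gap: 0.0299
grip_force: 61.7
```

Request:
apply_moves --rows '[{"xyz":[0,0,1],"turn":[0,0,0],"grip":0.1},{"xyz":[0,0,1.5],"turn":[0,0,0],"grip":0.1},{"xyz":[0,0,1.5],"turn":[0,0,0],"grip":0.1}]'

```text
clock: 6.95
tcp_pos: [0.549, -0.1103, 0.0406]
orientation: [-0.0, 0.73, 0.683, -0.0]
wrist_force: [-0.8, -0.4, -6.0]
finger_gap: 0.0303
grip_force: 61.7
```

Request:
apply_moves --rows '[{"xyz":[0,0,0.5],"turn":[0,0,0],"grip":0.1},{"xyz":[0,0,0.8],"turn":[0,0,0],"grip":0.1},{"xyz":[0,0,0.8],"turn":[0,0,0],"grip":0.1}]'

```text
clock: 7.2
tcp_pos: [0.5491, -0.1104, 0.04]
orientation: [0.0, 0.73, 0.683, -0.0]
wrist_force: [0.4, 0.0, -5.9]
finger_gap: 0.03
grip_force: 61.9
```

Request:
apply_moves --rows '[{"xyz":[0,0,0.5],"turn":[0,0,0],"grip":0.1},{"xyz":[0,0,0.8],"turn":[0,0,0],"grip":0.1},{"xyz":[0,0,0.8],"turn":[0,0,0],"grip":0.1}]'

```text
clock: 7.45
tcp_pos: [0.5492, -0.1104, 0.04]
orientation: [0.0, 0.73, 0.683, 0.0]
wrist_force: [-4.1, 0.3, 2.8]
finger_gap: 0.03
grip_force: 62.7
```

Request:
apply_moves --rows '[{"xyz":[0,0,0.5],"turn":[0,0,0],"grip":0.1},{"xyz":[0,0,0.5],"turn":[0,0,0],"grip":0.1},{"xyz":[0,0,0.5],"turn":[0,0,0],"grip":0.1}]'

```text
clock: 7.7
tcp_pos: [0.5492, -0.1103, 0.0399]
orientation: [0.0, 0.73, 0.683, 0.0]
wrist_force: [-4.1, 1.2, 8.4]
finger_gap: 0.03
grip_force: 63.3
```

Request:
apply_moves --rows '[{"xyz":[0,0,-0.6],"turn":[0,0,0],"grip":0.1},{"xyz":[0,0,-1.1],"turn":[0,0,0],"grip":0.1},{"xyz":[0,0,-1.1],"turn":[0,0,0],"grip":0.1},{"xyz":[0,0,-1.1],"turn":[0,0,0],"grip":0.1}]'

```text
clock: 8.03
tcp_pos: [0.5491, -0.1103, 0.04]
orientation: [0.0, 0.73, 0.683, -0.0]
wrist_force: [-3.4, 0.8, 2.5]
finger_gap: 0.0299
grip_force: 62.8
```

```bash
cat >> h.py <<'E'
def ft(n=4):
    "mean force/torque/pos in fixture axes"
    y=-.0658; r=np.array([[np.cos(y),np.sin(y)],[-np.sin(y),np.cos(y)]]); F=[];T=[];P=[]
    for i in range(n):
        cam("top"); s=env.get_state(); F.append(s["wrist_force"]);T.append(s["ft_torque"]);P.append(s["tcp_pos"])
    F=np.array(F);T=np.mean(T,0);P=np.mean(P,0)
    print("F x,y,z",(F[:,:2]@r.T).mean(0).round(2),F[:,2].mean().round(2),"max",F.std(0).round(2),"Tz",T.round(3),"P",(r@(P[:2]-[.5315,-.1072])*1e3).round(2),(P[2]*1e3).round(2),"grip",s["grip_force"].round(1),s["finger_gap"].round(4),"t",s["clock"])
E
python3 -c "
from h import *
ft()"
```

```text
Traceback (most recent call last):
  File "h.py", line 26, in ft
    print("F x,y,z",(F[:,:2]@r.T).mean(0).round(2),F[:,2].mean().round(2),"max",F.std(0).round(2),"Tz",T.round(3),"P",(r@(P[:2]-[.5315,-.1072])*1e3).round(2),(P[2]*1e3).round(2),"grip",s["grip_force"].round(1),s["finger_gap"].round(4),"t",s["clock"])
                                                                                                                                                                                         ^^^^^^^^^^^^^^^^^^^^^
AttributeError: 'float' object has no attribute 'round'
```

Request:
apply_moves --rows '[{"xyz":[0,0,-0.8],"turn":[0,0,0],"grip":0.1},{"xyz":[2,2,-0.8],"turn":[0,0,0],"grip":0.1},{"xyz":[4,4,-0.8],"turn":[0,0,0],"grip":0.1},{"xyz":[6,6,-0.8],"turn":[0,0,0],"grip":0.1},{"xyz":[8,8,-0.8],"turn":[0,0,0],"grip":0.1},{"xyz":[10,10,-0.8],"turn":[0,0,0],"grip":0.1},{"xyz":[10,10,-0.8],"turn":[0,0,0],"grip":0.1},{"xyz":[10,10,-0.8],"turn":[0,0,0],"grip":0.1}]'

```text
clock: 8.9
tcp_pos: [0.5598, -0.1007, 0.0403]
orientation: [-0.0, 0.73, 0.684, -0.0]
wrist_force: [0.7, 0.1, -5.7]
finger_gap: 0.0301
grip_force: 62.0
```

```bash
sed -i 's/s\["grip_force"\].round(1),s\["finger_gap"\].round(4)/round(s["grip_force"],1),round(s["finger_gap"],4)/' h.py
python3 -c "
from h import *
ft()"
```

```text
F x,y,z [ 0.05 -0.04] -6.6 max [0.31 0.42 0.48] Tz [-0.023  0.01  -0.011] P [27.66  8.11] 40.43 grip 62.0 0.03 t 9.1
```

Request:
apply_moves --rows '[{"xyz":[0,0,0.3],"turn":[0,0,0],"grip":0.1},{"xyz":[0,1,0.5],"turn":[0,0,0],"grip":0.1},{"xyz":[1,2,0.6],"turn":[0,0,0],"grip":0.1},{"xyz":[2,2.5,0.6],"turn":[0,0,0],"grip":0.1},{"xyz":[2,2.5,0.6],"turn":[0,0,0],"grip":0.1}]'

```text
clock: 9.52
tcp_pos: [0.5627, -0.0991, 0.0401]
orientation: [0.0, 0.73, 0.683, 0.0]
wrist_force: [-0.3, 0.2, -6.4]
finger_gap: 0.0302
grip_force: 62.0
```

```bash
python3 -c "
from h import *
ft()"
```

```text
F x,y,z [0.19 0.2 ] -5.99 max [0.28 0.32 0.31] Tz [-0.016  0.    -0.011] P [30.42 10.09] 40.04 grip 62.0 0.0302 t 9.7167
```

Request:
apply_moves --rows '[{"xyz":[0,0.4,0.2],"turn":[0,0,0],"grip":0.1},{"xyz":[0.5,0.8,0.4],"turn":[0,0,0],"grip":0.1},{"xyz":[1,1.2,0.4],"turn":[0,0,0],"grip":0.1},{"xyz":[1.5,1.5,0.4],"turn":[0,0,0],"grip":0.1},{"xyz":[1.5,1.5,0.4],"turn":[0,0,0],"grip":0.1}]'

```text
clock: 10.13
tcp_pos: [0.5643, -0.098, 0.04]
orientation: [0.0, 0.73, 0.683, 0.0]
wrist_force: [-0.7, -0.8, -0.9]
finger_gap: 0.0298
grip_force: 62.4
```

```bash
python3 -c "
from h import *
ft()"
```

```text
F x,y,z [-0.93 -2.07] 0.12 max [0.58 0.62 0.26] Tz [-0.257  0.422 -0.01 ] P [32.16 11.29] 39.99 grip 62.5 0.0299 t 10.3333
```

Request:
apply_moves --rows '[{"xyz":[0,0.3,-0.15],"turn":[0,0,0],"grip":0.1},{"xyz":[0,0.6,-0.15],"turn":[0,0,0],"grip":0.1},{"xyz":[0,0.9,-0.15],"turn":[0,0,0],"grip":0.1},{"xyz":[0,0.9,-0.15],"turn":[0,0,0],"grip":0.1}]'

```text
clock: 10.67
tcp_pos: [0.5645, -0.098, 0.04]
orientation: [-0.0, 0.73, 0.683, -0.0]
wrist_force: [-4.0, -2.6, 4.9]
finger_gap: 0.0302
grip_force: 62.9
```

```bash
python3 -c "
from h import *
ft()"
```

```text
F x,y,z [-4.52 -2.6 ] 4.03 max [0.33 0.3  0.27] Tz [-0.349  0.887 -0.047] P [32.28 11.38] 39.99 grip 62.9 0.0299 t 10.8667
```

Request:
apply_moves --rows '[{"xyz":[0,0.2,-0.4],"turn":[0,0,0],"grip":0.1},{"xyz":[0,0.4,-0.7],"turn":[0,0,0],"grip":0.1},{"xyz":[0,0.4,-0.7],"turn":[0,0,0],"grip":0.1}]'

```text
clock: 11.12
tcp_pos: [0.5646, -0.0978, 0.04]
orientation: [-0.001, 0.73, 0.683, -0.0]
wrist_force: [-5.1, -1.9, -0.6]
finger_gap: 0.0303
grip_force: 62.4
```

```bash
python3 -c "
from h import *
ft()"
```

```text
F x,y,z [-4.58 -2.02] 0.16 max [0.28 0.25 0.48] Tz [-0.399  0.883 -0.151] P [32.42 11.55] 40.0 grip 62.4 0.0304 t 11.3167
```

Request:
apply_moves --rows '[{"xyz":[0,0.2,-0.2],"turn":[0,0,0.002],"grip":0.1},{"xyz":[0,0.4,-0.3],"turn":[0,0,0.004],"grip":0.1},{"xyz":[0,0.4,-0.3],"turn":[0,0,0.004],"grip":0.1}]'

```text
clock: 11.57
tcp_pos: [0.5647, -0.0977, 0.0401]
orientation: [-0.001, 0.731, 0.682, -0.001]
wrist_force: [-4.7, -2.8, -0.5]
finger_gap: 0.0304
grip_force: 62.3
```

```bash
python3 -c "
from h import *
ft()"
```

```text
F x,y,z [-4.88 -2.64] -1.32 max [0.49 0.43 0.53] Tz [-0.429  0.957  0.015] P [32.46 11.62] 40.06 grip 62.3 0.0301 t 11.7667
```

Request:
apply_moves --rows '[{"xyz":[0.5,0,0],"turn":[0,0,0],"grip":0.1},{"xyz":[1,0,-0.1],"turn":[0,0,0],"grip":0.1},{"xyz":[1.5,0,-0.1],"turn":[0,0,0],"grip":0.1},{"xyz":[2,0,-0.1],"turn":[0,0,0],"grip":0.1},{"xyz":[2,0,-0.1],"turn":[0,0,0],"grip":0.1}]'

```text
clock: 12.18
tcp_pos: [0.5648, -0.096, 0.0401]
orientation: [-0.001, 0.731, 0.682, -0.001]
wrist_force: [-5.0, -2.3, -1.8]
finger_gap: 0.0302
grip_force: 62.3
```

```bash
python3 -c "
from h import *
ft()"
```

```text
F x,y,z [-4.71 -3.11] -2.27 max [0.22 0.34 0.2 ] Tz [-0.589  0.959  0.009] P [32.48 13.35] 40.06 grip 62.3 0.0302 t 12.3833
```

Request:
apply_moves --rows '[{"xyz":[0.4,0,0],"turn":[0,0,0],"grip":0.1},{"xyz":[0.8,0,0],"turn":[0,0,0],"grip":0.1},{"xyz":[1.2,0,0],"turn":[0,0,0],"grip":0.1},{"xyz":[1.6,0,0],"turn":[0,0,0],"grip":0.1},{"xyz":[1.6,0,0],"turn":[0,0,0],"grip":0.1}]'

```text
clock: 12.8
tcp_pos: [0.5648, -0.0958, 0.0402]
orientation: [0.0, 0.732, 0.682, -0.002]
wrist_force: [-5.3, -7.5, -2.7]
finger_gap: 0.0301
grip_force: 62.3
```

```bash
python3 -c "
from h import *
ft()"
```

```text
F x,y,z [-5.33 -7.85] -1.79 max [0.82 0.46 0.36] Tz [-1.469  1.207  0.109] P [32.49 13.52] 40.17 grip 62.3 0.0301 t 13.0
```

Request:
apply_moves --rows '[{"xyz":[0,0.3,0],"turn":[0,0,-0.001],"grip":0.1},{"xyz":[0,0.6,-0.1],"turn":[0,0,-0.002],"grip":0.1},{"xyz":[0,0.8,-0.2],"turn":[0,0,-0.0025],"grip":0.1},{"xyz":[0,0.8,-0.2],"turn":[0,0,-0.0025],"grip":0.1}]'

```text
clock: 13.33
tcp_pos: [0.5649, -0.0959, 0.0402]
orientation: [-0.0, 0.731, 0.682, -0.002]
wrist_force: [-7.7, -7.7, -0.8]
finger_gap: 0.0299
grip_force: 62.4
```

```bash
python3 -c "
from h import *
ft()"
```

```text
F x,y,z [-6.75 -8.24] -1.16 max [0.4  0.33 0.42] Tz [-1.491  1.434 -0.087] P [32.56 13.52] 40.22 grip 62.4 0.0301 t 13.5333
```

Request:
apply_moves --rows '[{"xyz":[0,0.3,0],"turn":[0,0,0.0003],"grip":0.1},{"xyz":[0,0.6,-0.1],"turn":[0,0,0.0006],"grip":0.1},{"xyz":[0,0.9,-0.2],"turn":[0,0,0.001],"grip":0.1},{"xyz":[0,1.2,-0.2],"turn":[0,0,0.001],"grip":0.1},{"xyz":[0,1.2,-0.2],"turn":[0,0,0.001],"grip":0.1}]'

```text
clock: 13.95
tcp_pos: [0.5649, -0.0959, 0.0403]
orientation: [-0.001, 0.731, 0.682, -0.003]
wrist_force: [-9.9, -8.3, 1.6]
finger_gap: 0.0302
grip_force: 62.6
```

```bash
python3 -c "
from h import *
ft()"
```

```text
F x,y,z [-9.53 -8.11] 1.1 max [0.45 0.39 0.23] Tz [-1.549  1.99   0.013] P [32.63 13.51] 40.28 grip 62.6 0.0298 t 14.15
```

Request:
apply_moves --rows '[{"xyz":[0,0.3,-0.2],"turn":[0,0,0],"grip":0.1},{"xyz":[0,0.6,-0.4],"turn":[0,0,0],"grip":0.1},{"xyz":[0,0.6,-0.4],"turn":[0,0,0],"grip":0.1},{"xyz":[0,0.6,-0.4],"turn":[0,0,0],"grip":0.1}]'

```text
clock: 14.48
tcp_pos: [0.565, -0.0959, 0.0404]
orientation: [-0.001, 0.731, 0.682, -0.004]
wrist_force: [-11.1, -8.5, 0.5]
finger_gap: 0.0299
grip_force: 62.6
```

```bash
python3 -c "
from h import *
ft(14)"
```

```text
F x,y,z [-10.53  -8.93] -0.23 max [0.47 0.47 0.39] Tz [-1.591  2.139  0.041] P [32.68 13.52] 40.34 grip 62.6 0.03 t 15.1833
```

Request:
apply_moves --rows '[{"xyz":[0,0.4,-0.2],"turn":[0,0,-0.0005],"grip":0.1},{"xyz":[0,0.8,-0.4],"turn":[0,0,-0.001],"grip":0.1},{"xyz":[0,0.8,-0.4],"turn":[0,0,-0.001],"grip":0.1},{"xyz":[0,0.8,-0.4],"turn":[0,0,-0.001],"grip":0.1},{"xyz":[0,0.8,-0.4],"turn":[0,0,-0.001],"grip":0.1}]'

```text
clock: 15.6
tcp_pos: [0.5651, -0.0958, 0.0404]
orientation: [-0.002, 0.731, 0.682, -0.004]
wrist_force: [-12.0, -8.3, -1.0]
finger_gap: 0.0299
grip_force: 62.4
```

```bash
python3 -c "
from h import *
ft(14)"
```

```text
F x,y,z [-11.36  -9.15] -0.67 max [0.41 0.29 0.48] Tz [-1.62   2.397 -0.016] P [32.74 13.54] 40.41 grip 62.4 0.0301 t 16.3
```

Request:
apply_moves --rows '[{"xyz":[-0.2,-0.6,0],"turn":[0,0,0],"grip":0.1},{"xyz":[-0.4,-1.2,0],"turn":[0,0,0],"grip":0.1},{"xyz":[-0.4,-1.5,0],"turn":[0,0,0],"grip":0.1},{"xyz":[-0.4,-1.5,0],"turn":[0,0,0],"grip":0.1}]' --force 25

```text
clock: 16.63
tcp_pos: [0.565, -0.0958, 0.0404]
orientation: [-0.001, 0.731, 0.682, -0.003]
wrist_force: [-7.9, -6.4, -4.6]
finger_gap: 0.0304
grip_force: 62.0
```

```bash
python3 -c "
from h import *
ft(4)"
```

```text
F x,y,z [-7.3  -7.02] -4.1 max [0.48 0.44 0.47] Tz [-1.353  1.643 -0.059] P [32.65 13.53] 40.39 grip 62.0 0.03 t 16.8333
```

Request:
apply_moves --rows '[{"xyz":[0,0,0],"turn":[0,0,0],"grip":0.4},{"xyz":[0,0,0],"turn":[0,0,0],"grip":0.45},{"xyz":[0,0,0],"turn":[0,0,0],"grip":0.5},{"xyz":[0,0,0],"turn":[0,0,0],"grip":0.6},{"xyz":[0,0,0],"turn":[0,0,0],"grip":0.6},{"xyz":[0,0,0],"turn":[0,0,0],"grip":0.6}]' --force 25

```text
clock: 17.33
tcp_pos: [0.5686, -0.0947, 0.0425]
orientation: [0.001, 0.73, 0.683, 0.001]
wrist_force: [-0.4, -0.0, 0.9]
finger_gap: 0.051
grip_force: 0.0
```

```bash
python3 -c "
from h import *
ft(4)"
```

```text
F x,y,z [-0.33  0.18] -0.34 max [0.41 0.55 0.69] Tz [-0.011  0.007  0.004] P [35.8  14.84] 42.27 grip 0.0 0.0511 t 17.5333
```

Request:
apply_moves --rows '[{"xyz":[0,-3,-5],"turn":[0,0,0],"grip":0.6},{"xyz":[0,-3,-20],"turn":[0,0,0],"grip":0.6},{"xyz":[0,-3,-50],"turn":[0,0,0],"grip":0.6},{"xyz":[0,-3,-80],"turn":[0,0,0],"grip":0.6},{"xyz":[-30,-10,-115],"turn":[0,0,0],"grip":0.6},{"xyz":[-60,-20,-135],"turn":[0,0,0],"grip":0.6},{"xyz":[-80,-20,-140],"turn":[0,0,0],"grip":0.6},{"xyz":[-80,-20,-140],"turn":[0,0,0],"grip":0.6},{"xyz":[-80,-20,-140],"turn":[0,0,0],"grip":0.6}]'

```text
clock: 18.28
tcp_pos: [0.5424, -0.1744, 0.183]
orientation: [0.001, 0.731, 0.682, 0.0]
wrist_force: [-0.2, 0.2, -0.2]
finger_gap: 0.0511
grip_force: 0.0
```

```bash
python3 - <<'E'
from h import *
c=cam("wrist"); cv2.imwrite("pics/w3.png",c["color"]); np.savez("w3.npz",**c)
W=cloud(c)
y=-.0658; ex=np.array([np.cos(y),np.sin(y)]); ey=np.array([-ex[1],ex[0]]); o=np.array([.5315,-.1072])
X=(W[...,:2]-o)@ex; Y=(W[...,:2]-o)@ey; Z=W[...,2]
k=(Z>.024)&(Z<.0305)&(X>-.03)&(X<.09)&(abs(Y)<.1); print("flange",cv2.minAreaRect(np.stack([X[k],Y[k]],-1).astype(np.float32)*1000),np.median(Z[k]))
for a in(-.03,-.01,.01,.03,.05,.065):
    q=k&(Y>a)&(Y<a+.01); print(a,np.percentile(X[q],[.5,99.5]) if q.any() else 0)
k=(Z>.03)&(Z<.036)&(abs(X-.034)<.006)&(Y>.05)&(Y<.11); print("noseY",np.percentile(Y[k],[1,5]) if k.any() else 0)
for n,x0,y0 in(("dl",.078,.06),("dr",.078,-.04)):
    k=(Z>.0315)&(Z<.036)&(abs(X-x0)<.016)&(abs(Y-y0)<.016); print(n,k.sum(),cv2.minEnclosingCircle(np.stack([X[k],Y[k]],-1).astype(np.float32)*1000) if k.any() else 0)
k=(Z>.073)&(Z<.082)&(X<-.06)&(X>-.12); print("handle",k.sum(),X[k].mean(),Y[k].mean(),np.median(Z[k]))
bed=(Z>.008)&(Z<.016)&(abs(X)<.11)&(abs(Y)<.11); print("bedX",np.percentile(X[bed],[.5,99.5]),"Y",np.percentile(Y[bed],[.5,99.5]))
E
```

```text
flange ((38.07304382324219, 24.29507064819336), (142.33541870117188, 88.15696716308594), 89.49586486816406) 0.027341082523853956
-0.03 [-0.00590656  0.07361593]
-0.01 [-0.0053132   0.07364478]
0.01 [-0.00577277  0.07374569]
0.03 [-0.00526233  0.07374317]
0.05 [-0.00483929  0.07917063]
0.065 [-0.0052847  0.0737522]
noseY [0.08306824 0.08359547]
dl 143 ((80.16020965576172, 62.141178131103516), 5.8624186515808105)
dr 110 ((79.80162811279297, -37.440738677978516), 5.853857040405273)
handle 252 -0.08306130003081318 0.0232180021569201 0.07596554049716966
bedX [-0.09652748  0.10110352] Y [-0.09130759  0.09686846]
```

View pics/w3.png

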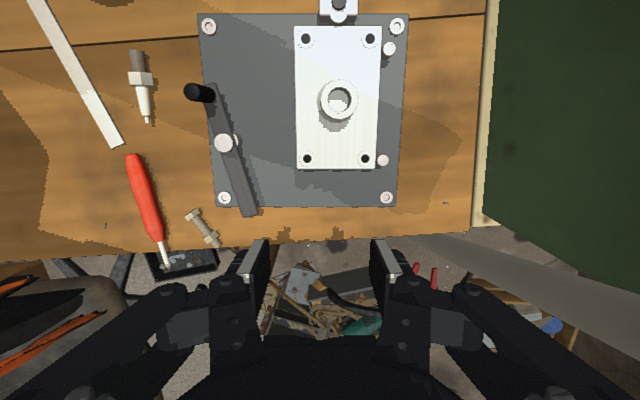

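The wrist view shows the housing seated: its long side lies against both dowels at (389,48) and (383,160), and its end meets the nose at (338,25). The keeper handle top is at (192,92). Next I'll grip the handle.

```bash
cat >> h.py <<'E'
y0=-.0658; EX=np.array([np.cos(y0),np.sin(y0)]); EY=np.array([-EX[1],EX[0]]); O=np.array([.5315,-.1072])
def fx(x,y): return O+EX*x/1e3+EY*y/1e3
E
python3 - <<'E'
from h import *
c=dict(np.load("w3.npz")); W=cloud(c); X=(W[...,:2]-O)@EX; Y=(W[...,:2]-O)@EY; Z=W[...,2]
for a in(.0,.015,.03,.045,.06):
    q=(Z>.0225)&(Z<.031)&(X>a)&(X<a+.01)&(Y<.1)&(Y>-.08); print(a,np.percentile(Y[q],[.5,99,99.5]))
aim(*fx(-85.5,21.5),.125,np.pi/2-.0658-.0)
E
```

```text
0.0 [-0.04630798  0.08096194  0.08173445]
0.015 [-0.04640639  0.08878591  0.08933044]
0.03 [-0.04654627  0.08348596  0.08370341]
0.045 [-0.04658981  0.08862017  0.08884583]
0.06 [-0.04652834  0.0807909   0.08143775]
shift [  86.5 -100.6   57.1] yaw 1.5023 turnz -0.0027 tcp [ 0.5421 -0.1733  0.1821]
```

Request:
apply_moves --rows '[{"xyz":[30,-35,0],"turn":[0,0,0],"grip":0.6},{"xyz":[60,-70,20],"turn":[0,0,0],"grip":0.6},{"xyz":[86,-100,40],"turn":[0,0,0],"grip":0.6},{"xyz":[86,-100,57],"turn":[0,0,0],"grip":0.6},{"xyz":[86,-100,57],"turn":[0,0,0],"grip":0.6},{"xyz":[86,-100,57],"turn":[0,0,0],"grip":0.6}]' --force 30

```text
clock: 18.83
tcp_pos: [0.4467, -0.0789, 0.1238]
orientation: [-0.002, 0.73, 0.684, -0.001]
wrist_force: [0.8, -0.3, 0.5]
finger_gap: 0.051
grip_force: 0.0
```

```bash
python3 - <<'E'
from h import *
c=cam("wrist"); np.savez("w4.npz",**c); W=cloud(c); X=(W[...,:2]-O)@EX*1e3; Y=(W[...,:2]-O)@EY*1e3; Z=W[...,2]
k=(Z>.07)&(Z<.082)&(X<-60)&(X>-120)&(Y<50)&(Y>0); print("handle",k.sum(),X[k].mean(),Y[k].mean(),np.median(Z[k]),X[k].min(),X[k].max(),Y[k].min(),Y[k].max())
aim(*fx(-85.5,21.5),.048,np.pi/2-.0658)
cv2.imwrite("pics/w4.png",c["color"])
E
```

```text
handle 325 -83.88574002137419 24.484766421003425 0.07602031789694672 -90.09209754741808 -77.67157423719115 16.902457380447423 30.459271627686228
shift [ 0.  -1.3 77.1] yaw 1.5049 turnz -0.0001 tcp [ 0.4489 -0.0802  0.1251]
```

View pics/w4.png

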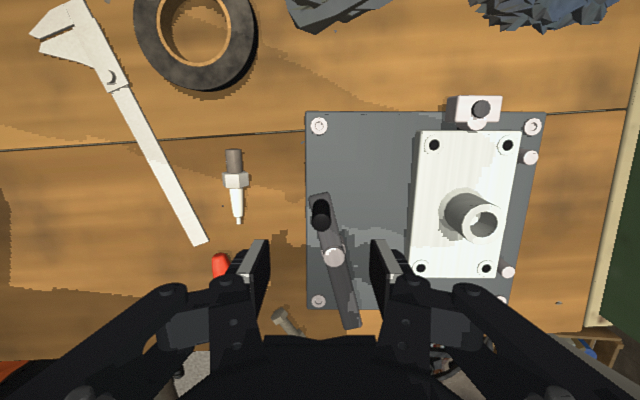

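The handle is at (320,213), midway between the fingers, so I'll descend and grip it.

Request:
apply_moves --rows '[{"xyz":[0,-1,30],"turn":[0,0,0],"grip":0.6},{"xyz":[0,-1,55],"turn":[0,0,0],"grip":0.6},{"xyz":[0,-1,70],"turn":[0,0,0],"grip":0.6},{"xyz":[0,-1,77],"turn":[0,0,0],"grip":0.6},{"xyz":[0,-1,77],"turn":[0,0,0],"grip":0.6},{"xyz":[0,-1,77],"turn":[0,0,0],"grip":0.2},{"xyz":[0,-1,77],"turn":[0,0,0],"grip":0.05},{"xyz":[0,-1,77],"turn":[0,0,0],"grip":0.05},{"xyz":[0,-1,77],"turn":[0,0,0],"grip":0.05},{"xyz":[0,-1,77],"turn":[0,0,0],"grip":0.05}]' --force 25

```text
clock: 19.72
tcp_pos: [0.4486, -0.0811, 0.0493]
orientation: [0.001, 0.731, 0.683, 0.001]
wrist_force: [-0.4, 1.1, 5.8]
finger_gap: 0.0133
grip_force: 24.7
```

```bash
python3 - <<'E'
from h import *
ft(4)
import math
s=env.get_state(); p=np.array([(s["tcp_pos"][:2]-O)@EX,(s["tcp_pos"][:2]-O)@EY])*1e3; v=p-[-75,-22]; th=math.atan2(-v[0],v[1]); print("theta",th,"r",np.hypot(*v))
for i in range(1,14):
    t=th+(1.571-th)*i/13; q=np.array([-75-44*math.sin(t),-22+44*math.cos(t)]); 
    h0=np.array([-75-44*math.sin(th),-22+44*math.cos(th)]); d=q-h0; print(i,"tool x,y",d[::-1].round(1),"turn",round(-(t-th),3))
E
```

```text
F x,y,z [-0.66  0.02] 6.65 max [0.43 0.16 0.29] Tz [ 0.009  0.097 -0.006] P [-84.4   20.57] 49.26 grip 24.8 0.0136 t 19.9167
theta 0.21797939806296654 r 43.58779361451154
1 tool x,y [-1.2 -4.4] turn -0.104
2 tool x,y [-2.9 -8.7] turn -0.208
3 tool x,y [ -5.  -12.7] turn -0.312
4 tool x,y [ -7.5 -16.6] turn -0.416
5 tool x,y [-10.4 -20.1] turn -0.52
6 tool x,y [-13.7 -23.3] turn -0.624
7 tool x,y [-17.2 -26.2] turn -0.729
8 tool x,y [-21.1 -28.7] turn -0.833
9 tool x,y [-25.2 -30.7] turn -0.937
10 tool x,y [-29.5 -32.4] turn -1.041
11 tool x,y [-33.9 -33.5] turn -1.145
12 tool x,y [-38.4 -34.2] turn -1.249
13 tool x,y [-43.  -34.5] turn -1.353
```

Request:
apply_moves --rows '[{"xyz":[-1.2,-4.4,-0.5],"turn":[0,0,-0.104],"grip":0.05},{"xyz":[-2.9,-8.7,-0.5],"turn":[0,0,-0.208],"grip":0.05},{"xyz":[-5,-12.7,-0.5],"turn":[0,0,-0.312],"grip":0.05},{"xyz":[-7.5,-16.6,-0.5],"turn":[0,0,-0.416],"grip":0.05},{"xyz":[-10.4,-20.1,-0.5],"turn":[0,0,-0.52],"grip":0.05},{"xyz":[-13.7,-23.3,-0.5],"turn":[0,0,-0.624],"grip":0.05},{"xyz":[-17.2,-26.2,-0.5],"turn":[0,0,-0.729],"grip":0.05},{"xyz":[-21.1,-28.7,-0.5],"turn":[0,0,-0.833],"grip":0.05},{"xyz":[-25.2,-30.7,-0.5],"turn":[0,0,-0.937],"grip":0.05},{"xyz":[-29.5,-32.4,-0.5],"turn":[0,0,-1.041],"grip":0.05},{"xyz":[-33.9,-33.5,-0.5],"turn":[0,0,-1.145],"grip":0.05},{"xyz":[-33.9,-33.5,-0.5],"turn":[0,0,-1.145],"grip":0.05}]'

```text
clock: 20.92
tcp_pos: [0.4146, -0.1132, 0.0494]
orientation: [0.003, 0.242, 0.97, 0.0]
wrist_force: [6.8, 1.5, -3.1]
finger_gap: 0.013
grip_force: 24.5
```

```bash
python3 - <<'E'
from h import *
ft(4); aim(*fx(-119,-22),.049,np.pi/2-.0658+1.353); aim(*fx(-119,-26),.049)
E
```

```text
F x,y,z [6.5  0.67] -3.56 max [0.42 0.32 0.52] Tz [ 0.088 -1.242  0.176] P [-116.19  -13.39] 49.39 grip 24.4 0.0132 t 21.1167
shift [-1.  -9.   0.4] yaw 2.6489 turnz -0.2091 tcp [ 0.4147 -0.1129  0.0494]
shift [ -2.7 -12.7   0.4] yaw 2.6489 turnz None tcp [ 0.4147 -0.1129  0.0494]
```

Request:
apply_moves --rows '[{"xyz":[-1.3,-2,0],"turn":[0,0,-0.05],"grip":0.05},{"xyz":[-2,-4.2,0],"turn":[0,0,-0.1],"grip":0.05},{"xyz":[-3,-6.3,0],"turn":[0,0,-0.15],"grip":0.05},{"xyz":[-3.8,-8.3,0],"turn":[0,0,-0.208],"grip":0.05},{"xyz":[-3.8,-8.3,0],"turn":[0,0,-0.208],"grip":0.05},{"xyz":[-3.8,-8.3,0],"turn":[0,0,-0.208],"grip":0.05}]'

```text
clock: 21.62
tcp_pos: [0.4136, -0.1203, 0.0494]
orientation: [0.003, 0.142, 0.99, 0.002]
wrist_force: [6.8, 7.1, -0.3]
finger_gap: 0.0134
grip_force: 25.0
```

```bash
python3 - <<'E'
from h import *
ft(4); aim(*fx(-119,-22),.049,np.pi/2-.0658+1.353)
E
```

```text
F x,y,z [5.91 7.18] -0.17 max [0.11 0.19 0.35] Tz [ 1.267 -1.183 -0.112] P [-116.76  -20.77] 49.33 grip 24.9 0.0133 t 21.8167
shift [ 1.9 -1.7  0.3] yaw 2.8575 turnz -0.0005 tcp [ 0.4136 -0.1202  0.0493]
```

Request:
apply_moves --rows '[{"xyz":[-0.6,-0.5,0],"turn":[0,0,0],"grip":0.05},{"xyz":[-1.2,-1,0],"turn":[0,0,0],"grip":0.05},{"xyz":[-1.2,-1,0],"turn":[0,0,0],"grip":0.05},{"xyz":[-1.2,-1,0],"turn":[0,0,0],"grip":0.05}]'

```text
clock: 22.15
tcp_pos: [0.4136, -0.1203, 0.0493]
orientation: [0.002, 0.141, 0.99, 0.003]
wrist_force: [4.4, 9.0, 4.0]
finger_gap: 0.013
grip_force: 25.5
```

```bash
python3 - <<'E'
from h import *
ft(4)
c=cam("wrist"); np.savez("w5.npz",**c); cv2.imwrite("pics/w5.png",c["color"])
E
```

```text
F x,y,z [ 3.31 10.78] 4.21 max [0.3  0.45 0.44] Tz [ 1.995 -0.818 -0.08 ] P [-116.77  -20.82] 49.27 grip 25.5 0.0127 t 22.35
```

View pics/w5.png

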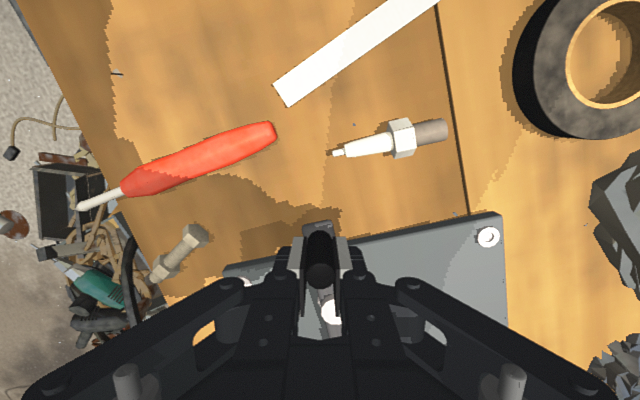

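The wrist view shows the handle gripped at (320,270), with the bar running from it along the fixture's x. More force gave no more travel, so the keeper is at its limit. I'll release and retract.

Request:
apply_moves --rows '[{"xyz":[0.3,1,0.2],"turn":[0,0,0],"grip":0.05},{"xyz":[0.3,1,0.2],"turn":[0,0,0],"grip":0.3},{"xyz":[0.3,1,0.2],"turn":[0,0,0],"grip":0.5},{"xyz":[0.3,1,0.2],"turn":[0,0,0],"grip":0.5},{"xyz":[0.3,1,0.2],"turn":[0,0,0],"grip":0.5},{"xyz":[0.3,1,-10],"turn":[0,0,0],"grip":0.5},{"xyz":[0.3,1,-30],"turn":[0,0,0],"grip":0.5},{"xyz":[0,0,-60],"turn":[0,0,0],"grip":0.5},{"xyz":[0,0,-95],"turn":[0,0,0],"grip":0.5},{"xyz":[0,0,-130],"turn":[0,0,0],"grip":0.5},{"xyz":[0,0,-150],"turn":[0,0,0],"grip":0.5}]'

```text
clock: 23.32
tcp_pos: [0.4129, -0.1234, 0.202]
orientation: [0.002, 0.142, 0.99, -0.001]
wrist_force: [1.4, -0.7, 0.1]
finger_gap: 0.0426
grip_force: 0.0
```

```bash
python3 - <<'E'
from h import *
aim(.33,-.33,.25)
E
```

```text
shift [  21.2 -221.7  -47.8] yaw 2.8559 turnz None tcp [ 0.4129 -0.1234  0.202 ]
```

Request:
apply_moves --rows '[{"xyz":[5,-40,-30],"turn":[0,0,0],"grip":0.5},{"xyz":[10,-80,-48],"turn":[0,0,0],"grip":0.5},{"xyz":[14,-120,-48],"turn":[0,0,0],"grip":0.5},{"xyz":[17,-160,-48],"turn":[0,0,0],"grip":0.5},{"xyz":[20,-195,-48],"turn":[0,0,0],"grip":0.5},{"xyz":[21,-220,-48],"turn":[0,0,0],"grip":0.5},{"xyz":[21,-220,-48],"turn":[0,0,0],"grip":0.5},{"xyz":[21,-220,-48],"turn":[0,0,0],"grip":0.5}]'

```text
clock: 23.98
tcp_pos: [0.3291, -0.329, 0.2461]
orientation: [-0.0, 0.144, 0.99, 0.0]
wrist_force: [-0.8, 0.2, 0.4]
finger_gap: 0.0424
grip_force: 0.0
```

```bash
python3 - <<'E'
from h import *
c=cam("top"); W=cloud(c); X=(W[...,:2]-O)@EX*1e3; Y=(W[...,:2]-O)@EY*1e3; Z=W[...,2]
k=(Z>.065)&(Z<.085)&(X<-60)&(X>-140)&(abs(Y)<60); print("handle",k.sum(),X[k].mean(),Y[k].mean())
k=(Z>.033)&(Z<.041)&(X>-130)&(X<5)&(abs(Y)<80); r=cv2.minAreaRect(np.stack([X[k],Y[k]],-1).astype(np.float32)); print("bar",k.sum(),r)
k=(Z>.024)&(Z<.031)&(X>-20)&(X<70)&(Y<79); print("flange",cv2.minAreaRect(np.stack([X[k],Y[k]],-1).astype(np.float32)))
cv2.imwrite("pics/c6.png",cv2.resize(c["color"][125:275,190:420],None,fx=3.4,fy=3.4,interpolation=cv2.INTER_CUBIC))
E
```

```text
handle 36 -119.38906089407803 -20.522565616494692
bar 381 ((-62.56355285644531, -4.740814208984375), (131.74880981445312, 77.88277435302734), 1.456424593925476)
flange ((30.75475311279297, 14.48183822631836), (78.425537109375, 128.8831329345703), 0.01714528165757656)
```

View pics/c6.png

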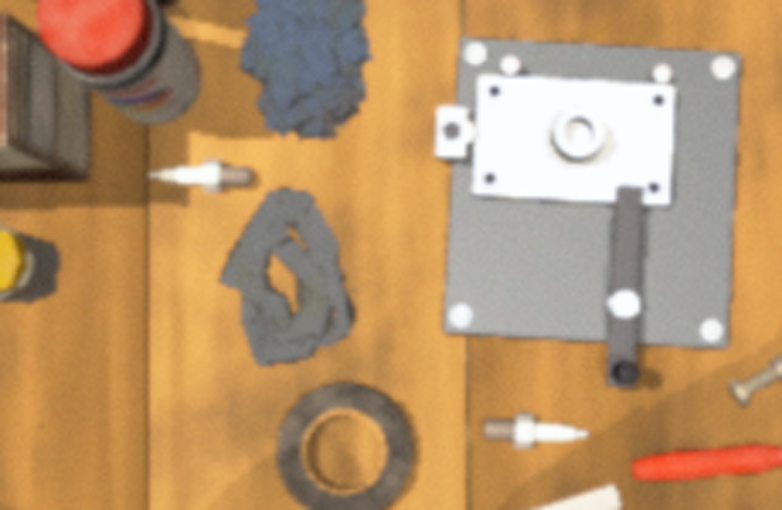

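The top crop shows the bar from (628,190) over the flange edge to the handle at (625,372), parallel to the bed's sides. The housing is against both dowels and the nose at (472,131), and the small things nearby have not moved.

```bash
python3 -c "
from h import *
print(ticket.hand_in())"
```

```text
the job is handed in; nothing more can be done
None
```

I seated the housing against both dowels and the end stop, swung the keeper to its limit over the flange, and handed the job in at about 24 s of the 72 s; the dowel and stop forces are estimates from the wrist sensor (roughly 4–5 N per dowel, 6–9 N on the stop).

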